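# Throw over the pawl and draw back the follower of a ring magazine

### The arm

A 6-joint arm with a two-finger parallel gripper is mounted at the origin on the work surface. World frame = base frame: x ahead of the robot, y to its left, z up, the work surface at z = 0. Lengths are in m, angles in rad, forces in N, time in s.
With the tool pointing down it reaches from about 0.35 to 0.85 m from the base axis. Payload 8.1 kg.
Tool frame: the origin (TCP) lies on the centre line of the jaws, within the pads' length; the fingertips stand robot.tip_reach ahead of it and the grasp point (between the pads) lies 5 mm behind it (robot.tip_reach is the distance from the TCP to the fingertips, in m); z points along the fingers, y is the direction in which the jaws open and shut (so a half turn about z gives the same grasp; the last joint's range is limited). The gripper opens to 93 mm and grips with 3 to 60 N. Pads are 15 mm wide; open, the fingers measure 128 mm over their backs; the gripper's body (75 mm by 188 mm) begins 65 mm behind the grasp point.
Start: joints at [-1.207, 0.13, 1.488, -0, 1.523, -0.085], TCP at [0.26, -0.541, 0.233] pointing down, gripper open.
Joint ranges: [-2.96, 2.96], [-0.89, 2.26], [0.02, 2.5], [-1.34, 4.48], [0, 2.73], [-2.66, 2.66]. Speed limits (rad/s): [2.39, 2.39, 2.79, 3.14, 3.14, 3.14].

### API

Orientations are given as a rotation vector (axis times angle).
In Python, from plant import sensors, read_camera, robot gives the robot as it stands.
- The arm moves only by the tool play_rows, never from a script. Its argument "series" is a list that holds one entry, the list of rows, each a list of 5 numbers: the closure, from -1 (fully open) to 1 (shut), then the shift along the world's x, y, z in m, then the turn about the world's z in rad. A call has 1 to 8 rows; each row is the pose to reach, as a shift and turn from the pose commanded when the call began; what a row does not reach only later rows make up. A row lasts 1/10 s, in which the tool goes at most 50 mm and 8.59 degrees, less where a joint would pass 70% of its speed; a pose out of reach is approached as far as the arm can. A call with a gripper value outside its range is refused whole. The fingers move at their own pace and stop on an object; "force" is the grip in N (left out, the last holds). Time passes only in rows, so rows that repeat a pose let the fingers close. It gives the time, the measured TCP pose, the force and the opening at its end, in the units of the state.
- sensors.read_state(): the state, without advancing time (a new reading comes with each control period).
- read_camera(name): name is "scene" or "top" or "wrist"; returns a dict with "color" (420x560x3 uint8, red, green, blue), "range_z" (420x560 float32, m along the optical axis (not along the pixel's ray), 0 where there is no reading), "intrinsics" (3x3 intrinsics, pixels), "rvec" (rotation vector, rad) and "tvec" (3), from world to camera coordinates, as OpenCV has them. Camera axes: x right, y down, z forward; pixel columns grow to the right and rows downward; lengths in m; the calibration is good to about 2 mm. A picture is of the moment at which its call begins.
- robot.close_job(): hands the job in, once; it reports no verdict.
The state is a dict: "t": time; "q": joint angles; "dq": joint speeds; "joint_torque": joint torques, N m; "tool_pos": TCP position; "orientation": TCP orientation; "force": force on the tool from outside, world axes, zero at the start; "wrist_torque": the same for the moment, N m; "opening": finger opening in m.
Only numpy, scipy, OpenCV 4.12 (cv2) and the standard library are available. Lean on these libraries where they do the work, as an engineer would, in place of code of your own. Each camera call takes 0.05 s, during which the arm holds its last target.

### The job

On the inspection bench a row of bearing rings lies in a ratchet magazine, and its follower must be drawn back so that more rings can be loaded. First flip the magazine's pawl out of the toothed bar, over to its other rest position (the lever with the ball works it); then slide the follower with the upright knob fully back, away from the rings to the end of its travel, and leave it there with the pawl still flipped out.

Things in the scene. Friction and masses are not known exactly. Their poses are not given: they have to be found in the camera images.
- pawl (a joint): Turn of the pawl and its ball lever about their level axle, rad: 0 to 0.15 = tip in the bar's teeth (as found), lever leaning 35 degrees towards the rings; 1.22 = flipped out, lever leaning 35 degrees the other way. Pushed past the middle (about 0.65) it falls over by its weight (under 1 N). Tip in the teeth: the follower cannot go back beyond 13 mm of play; flipped out: it slides freely.
- pawl_ball (a point): Centre of the black ball, 22 mm across, on the 8 mm thick, 45 mm long pawl lever; 88 mm above the bench as found and when flipped, 97 mm when upright. It stands 95 mm beside the middle of the trough, outside a bracket 65 mm high. Flipping swings it in an upright plane along the trough, 52 mm the way the follower goes back; 50 mm free ahead and behind. The axes tip with the lever.
- follower (a joint): How far forward the follower stands, m: 0 = fully back at its stop, 0.112 = fully forward at the rings. Found at 0.06 to 0.11. Takes about 2 N to slide and stays where it is left.
- follower_knob (a point): Top centre, 80 mm above the bench, of the follower's knob: upright black cylinder, 26 mm across, 44 mm high, on an aluminium block 48 x 40 mm in the trough of the white-based magazine (walls and rings at most 24 mm high). z up, +y = along the trough the way the follower goes back, -x = side of toothed bar and pawl. A spare block with the same knob stands loose outside the trough.

How it is judged:
On the way, in this order (a step that is already met when the one before it is completed fails the run):
1. the pawl is flipped out while the follower is still forward (value of joint pawl above 0.95 rad and value of joint follower above 0.045 m), for 0.1 s.
2. the follower is fully back (value of joint follower below 0.01 m), for 0.2 s.
At the end, for the whole second after the job is handed in: The follower rests within 10 mm of its fully-back stop and the pawl is still flipped out (beyond 0.95 rad) (value of joint follower below 0.01 m and value of joint pawl above 0.95 rad and velocity of joint follower between -0.01 and 0.01 m/s); the robot touches nothing.
It also fails if it takes over 40 s, if anything falls off the work surface, if the arm or the gripper's body presses on something with over 40 N, if the wrist force passes 120 N, or if a joint passes its speed limit or range.

## Working session

There is one attempt and no reset: what is moved stays moved. The work goes in short steps, Python scripts to look and compute and a tool call to move; the robot and the scene stay as the last step left them, time stands still between calls to the robot, and variables do not carry over. Pictures are saved under pics/ and viewed, and the job is handed in when it is done.

Besides the shell and the picture viewer there is one more tool, called as name([rows], argument=value, ...), one row to a line, values as JSON. play_rows: Moves the arm, as the interface text tells. Its arguments: {"type":"object","properties":{"series":{"type":"array","items":{"type":"array","items":{"type":"array","items":{"type":"number"}}}},"force":{"type":"number"}},"required":["series"]}

```bash
mkdir -p pics
cat > h.py <<'E'
import numpy as np,cv2
from plant import sensors, read_camera, robot
def snap(n,f):
    c=read_camera(n); cv2.imwrite(f'pics/{f}.png',c['color'][:,:,::-1]); np.savez(f'pics/{f}.npz',**c); return c
def pts(c):
    K=np.array(c['intrinsics']);R=cv2.Rodrigues(np.array(c['rvec'],float))[0];t=np.array(c['tvec']).reshape(3)
    z=c['range_z'];v,u=np.mgrid[:z.shape[0],:z.shape[1]]
    P=np.stack([(u-K[0,2])/K[0,0]*z,(v-K[1,2])/K[1,1]*z,z],-1)
    W=(P-t)@R; W[z==0]=np.nan
    return W
E
python3 - <<'E'
from h import *
for n in['scene','top']:
    c=snap(n,n+'0')
s=sensors.read_state();print(s['t'],s['tool_pos'],s['orientation'],s['opening'],robot.tip_reach)
E
```

```text
0.1 [ 0.26018092 -0.54010501  0.23170923] [-3.06123345e+00 -6.98735824e-01  3.78883376e-04] 0.09290450351159207 0.014
```

View pics/scene0.png

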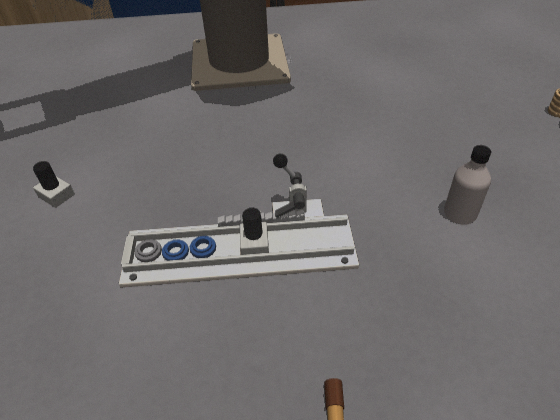

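View pics/top0.png

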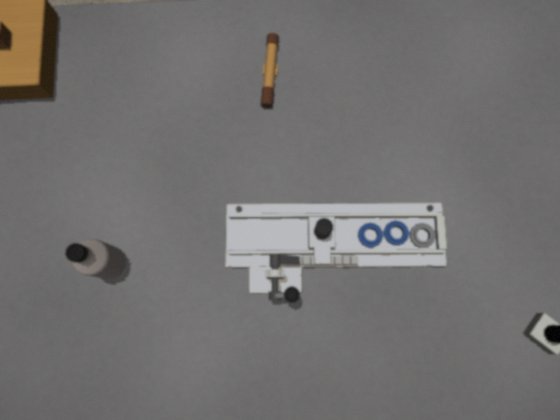

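The scene view shows the ball at (280,160), the follower knob at (252,222), the rings to its left, and the spare block at (48,180). In the top view they are the ball at (292,294), the knob at (323,229) and the spare at (550,333).

Run:
```python
from h import *
for f,L in(('top0',dict(ball=(292,294),knob=(323,229),h1=(239,209),h2=(430,209),ring1=(371,225),ring3=(434,236))),('scene0',dict(ball=(280,160),knob=(252,222)))):
    c=dict(np.load(f'pics/{f}.npz'));W=pts(c)
    R=cv2.Rodrigues(c['rvec'])[0];print(f,'cam',-R.T@c['tvec'].reshape(3))
    for k,(u,v) in L.items(): print(k,W[v,u].round(4))
    g=c['color'].astype(int).max(2)
    for k in('ball','knob'):
        u,v=L[k]; m=np.zeros(g.shape,bool); m[v-22:v+23,u-22:u+23]=True
        zlo,zhi=((0.07,0.105) if k=='ball' else (0.074,0.09))
        m&=(g<60)&(W[...,2]>zlo)&(W[...,2]<zhi); P=W[m]
        print(k,m.sum(),'top pts med',np.median(P,0).round(4),P.min(0).round(4),P.max(0).round(4))
        if k=='ball' and m.sum()>20:
            A=np.c_[2*P,np.ones(len(P))]
            # centre by fixed radius: least squares
            from scipy.optimize import least_squares
            r=least_squares(lambda x:np.linalg.norm(P-x,axis=1)-.011,np.median(P,0)-[0,0,.01],loss='soft_l1',f_scale=.002);print('sph',r.x.round(4),r.cost)
```

```text
top0 cam [0.44905385 0.05809794 0.72850436]
ball [0.4731 0.0451 0.101 ]
knob [ 0.5625 -0.0034  0.0782]
h1 [0.6111 0.12   0.0142]
h2 [ 0.5984 -0.1788  0.0131]
ring1 [ 0.576  -0.0834  0.0184]
ring3 [ 0.5546 -0.1782  0.0194]
ball 171 top pts med [0.4717 0.0461 0.0986] [0.4628 0.0369 0.092 ] [0.4813 0.0546 0.1024]
sph [0.4732 0.0464 0.0903] 5.036532993935178e-05
knob 205 top pts med [ 0.5638 -0.0037  0.0798] [ 0.5539 -0.015   0.0741] [0.5753 0.0078 0.083 ]
scene0 cam [1.01516536 0.00189392 0.54942241]
ball [0.4826 0.0476 0.0976]
knob [ 0.5802 -0.0026  0.0749]
ball 158 top pts med [0.4805 0.0473 0.0952] [0.4718 0.0375 0.0787] [0.486  0.0571 0.1018]
sph [0.4739 0.0482 0.0898] 4.6380053049835093e-05
knob 218 top pts med [ 0.5711 -0.0028  0.0793] [ 0.5572 -0.0154  0.0744] [0.5807 0.0093 0.082 ]
```

Trough axis (the way back) is d = (0.042, 0.999), the ball is at (0.474, 0.047, 0.09), and the knob top is at (0.566, -0.003). I'll push both with shut fingers, jaws lined up with d (turn -0.49).

play_rows([
  [[1,0.212,0.54,0,-0.49],[1,0.212,0.54,0,-0.49],[1,0.212,0.54,0,-0.49],[1,0.212,0.54,0,-0.49],[1,0.212,0.54,0,-0.49],[1,0.212,0.54,0,-0.49],[1,0.212,0.54,0,-0.49],[1,0.212,0.54,0,-0.49]],
], force=20)

```text
t: 0.9
tool_pos: [0.4062, -0.1674, 0.2324]
orientation: [-3.141, 0.065, -0.0]
force: [1.2, -0.1, 0.1]
opening: 0.0337
```

play_rows([
  [[1,0.05,0.14,0,0],[1,0.05,0.14,0,0],[1,0.05,0.14,0,0],[1,0.05,0.14,0,0],[1,0.05,0.14,0,0],[1,0.05,0.14,0,0]],
])

```text
t: 1.5
tool_pos: [0.4557, -0.0301, 0.2323]
orientation: [3.141, -0.065, -0.001]
force: [0.3, -0.6, 0.2]
opening: 0.0001
```

Run:
```python
from h import *
c=snap('wrist','w1')
s=sensors.read_state();print(s['t'],s['tool_pos'],s['orientation'],s['opening'],s['force'])
R=cv2.Rodrigues(s['orientation'])[0];print(R.round(3))
```

```text
1.55 [ 0.45575409 -0.03052108  0.23240864] [ 3.14049101e+00 -6.71702411e-02 -8.68381019e-04] 0.0007392115036016227 [-0.20155896  0.70011758  0.17344148]
[[ 0.999 -0.043 -0.001]
 [-0.043 -0.999 -0.   ]
 [-0.001  0.    -1.   ]]
```

View pics/w1.png

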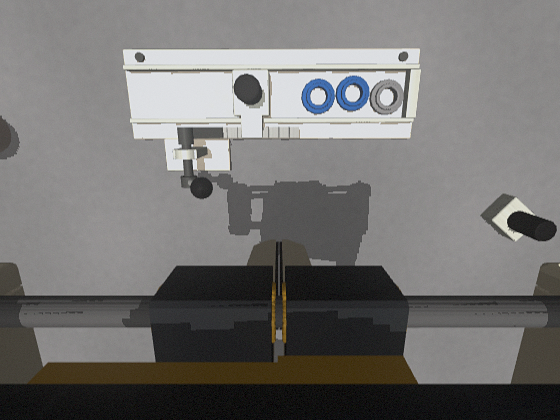

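Wrist view: ball at (201,188), knob at (248,88), jaws shut and lined up with the trough. Next I go down behind the ball.

play_rows([
  [[1,0.016,0.033,0,0],[1,0.016,0.033,-0.05,0],[1,0.016,0.033,-0.1,0],[1,0.016,0.033,-0.142,0],[1,0.016,0.033,-0.142,0],[1,0.016,0.033,-0.142,0]],
])

```text
t: 2.15
tool_pos: [0.4717, 0.0025, 0.0911]
orientation: [-3.141, 0.068, 0.002]
force: [-0.4, 0.6, 0.9]
opening: 0.0001
```

Run:
```python
from h import *
c=snap('scene','s2');s=sensors.read_state();print(s['tool_pos'],s['force'])
cv2.imwrite('pics/s2c.png',cv2.resize(c['color'][80:300,150:400,::-1],None,fx=3,fy=2.7))
```

```text
[0.47329927 0.00254461 0.09280974] [0.82302389 0.53778382 0.92092556]
```

View pics/s2c.png

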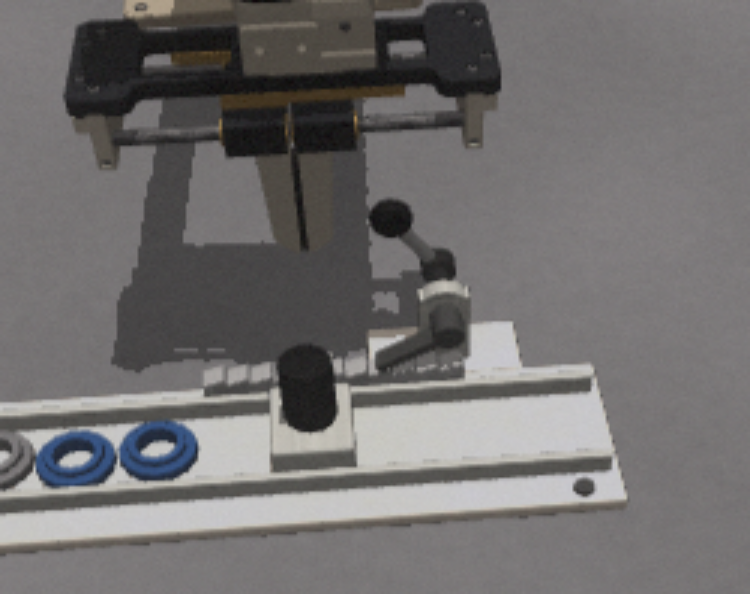

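The shut fingertips hang left of the ball with a clear gap. I push along the trough at ball height.

play_rows([
  [[1,0.0,0.01,0,0],[1,0.001,0.02,0,0],[1,0.001,0.03,0,0],[1,0.002,0.036,0,0],[1,0.002,0.042,0,0],[1,0.002,0.048,0,0],[1,0.002,0.053,0,0],[1,0.002,0.053,0,0]],
])

```text
t: 3.0
tool_pos: [0.4739, 0.0573, 0.0904]
orientation: [-3.141, 0.064, 0.001]
force: [-0.1, 0.5, 0.0]
opening: 0.0008
```

Run:
```python
from h import *
c=snap('scene','s3');s=sensors.read_state();print(s['tool_pos'],s['force'])
cv2.imwrite('pics/s3c.png',cv2.resize(c['color'][80:300,150:400,::-1],None,fx=3,fy=2.7))
```

```text
[0.47394861 0.05694107 0.09046204] [-0.9442808   0.26172987 -0.62099098]
```

View pics/s3c.png

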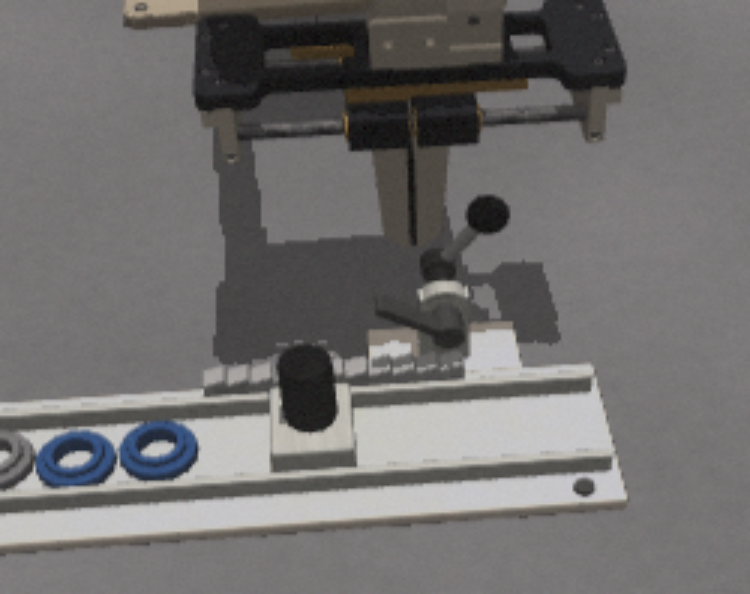

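The ball has fallen over to the right and the pawl tip is lifted clear of the bar; the follower hasn't moved. I retreat upward and go to the ring side of the knob.

play_rows([
  [[1,0,-0.01,0.04,0],[1,0,-0.02,0.09,0],[1,0.045,-0.05,0.09,0],[1,0.09,-0.104,0.09,0],[1,0.09,-0.104,0.07,0],[1,0.09,-0.104,0.02,0],[1,0.09,-0.104,-0.026,0],[1,0.09,-0.104,-0.026,0]],
])

```text
t: 3.85
tool_pos: [0.558, -0.0469, 0.057]
orientation: [-3.139, 0.066, 0.021]
force: [-2.2, -1.0, 0.2]
opening: 0.0001
```

Run:
```python
from h import *
c=snap('scene','s4');s=sensors.read_state();print(s['tool_pos'],s['force'])
cv2.imwrite('pics/s4c.png',cv2.resize(c['color'][80:300,150:400,::-1],None,fx=3,fy=2.7))
```

```text
[ 0.56060088 -0.04711095  0.06112893] [-0.68329515 -0.48271772 -0.14928541]
```

View pics/s4c.png

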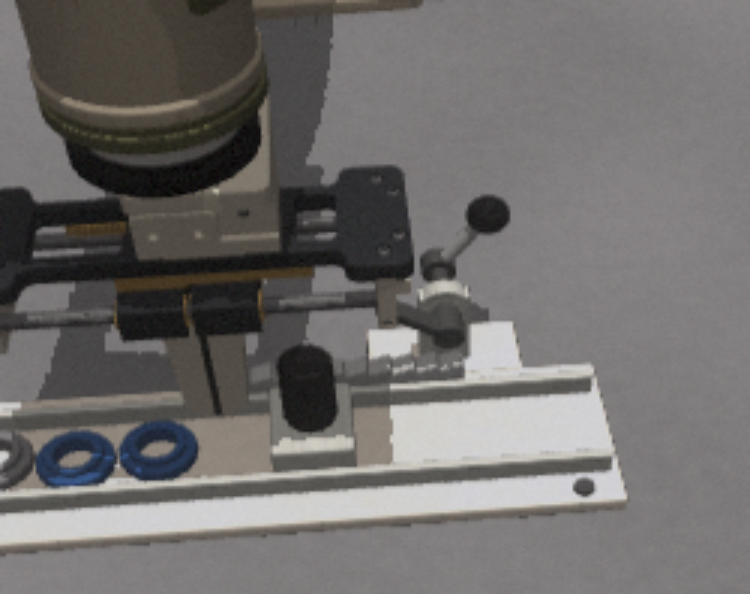

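The fingertips are on the ring side of the knob, between it and the blue ring. I raise a little for pawl clearance, then push back.

play_rows([
  [[1,0.001,0.0,0.008,0],[1,0.001,0.005,0.008,0],[1,0.001,0.015,0.008,0],[1,0.002,0.025,0.008,0],[1,0.002,0.035,0.008,0],[1,0.002,0.045,0.008,0],[1,0.003,0.055,0.008,0],[1,0.003,0.055,0.008,0]],
])

```text
t: 4.7
tool_pos: [0.5666, 0.0096, 0.0722]
orientation: [-3.14, 0.062, 0.002]
force: [0.3, -0.2, -0.1]
opening: 0.0005
```

Run:
```python
from h import *
c=snap('scene','s5');s=sensors.read_state();print(s['tool_pos'],s['force'])
cv2.imwrite('pics/s5c.png',cv2.resize(c['color'][80:300,150:400,::-1],None,fx=3,fy=2.7))
```

```text
[0.56648241 0.00890446 0.0719896 ] [ 0.02664785  0.0071723  -0.26276221]
```

View pics/s5c.png

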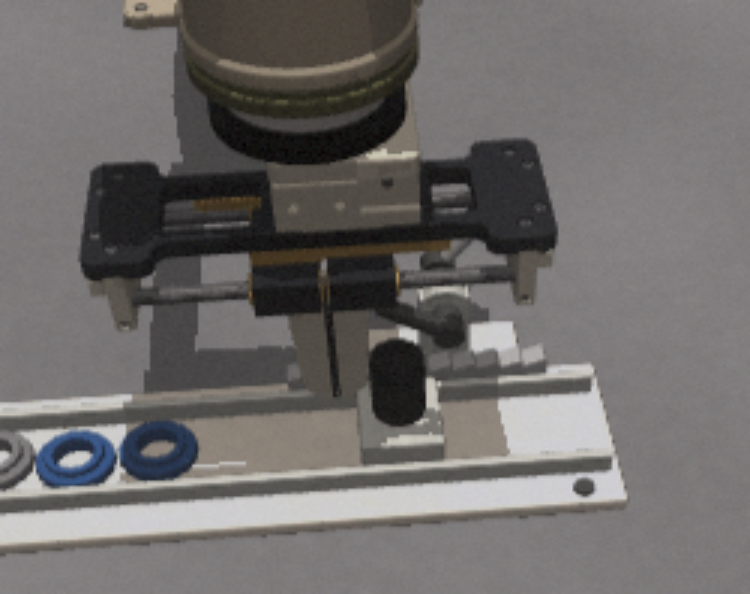

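The knob moved about 39 mm back and the pawl stays out. I continue.

play_rows([
  [[1,0.0,0.006,0,0],[1,0.001,0.012,0,0],[1,0.001,0.018,0,0],[1,0.001,0.024,0,0],[1,0.001,0.03,0,0],[1,0.001,0.034,0,0],[1,0.001,0.034,0,0]],
])

```text
t: 5.45
tool_pos: [0.5683, 0.0425, 0.0728]
orientation: [-3.14, 0.064, -0.001]
force: [0.6, -0.6, 0.8]
opening: 0.0002
```

Run:
```python
from h import *
c=snap('scene','s6');s=sensors.read_state();print(s['tool_pos'],s['force'])
cv2.imwrite('pics/s6c.png',cv2.resize(c['color'][80:300,150:400,::-1],None,fx=3,fy=2.7))
```

```text
[0.56837741 0.0423069  0.0729283 ] [ 1.23992566  0.13110034 -0.4417403 ]
```

View pics/s6c.png

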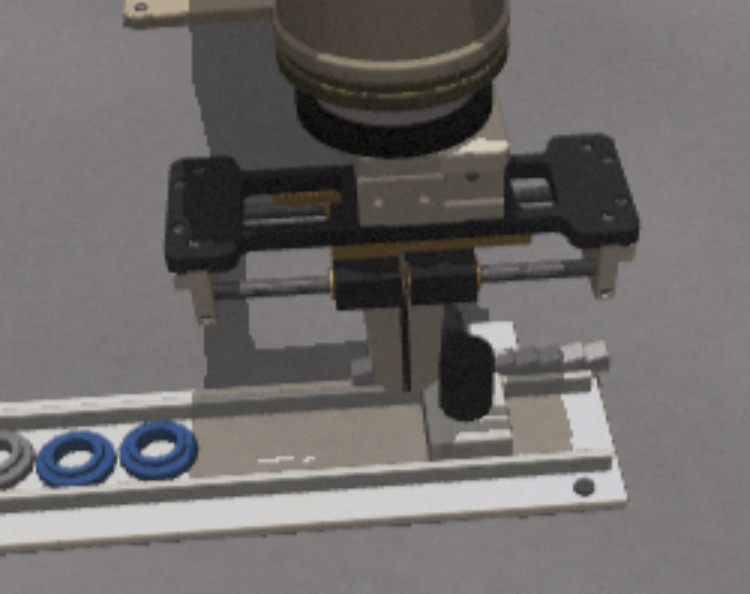

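The block still has about 30 mm before the trough end and the force is near zero. I continue in smaller steps.

play_rows([
  [[1,0.0,0.005,0,0],[1,0.0,0.01,0,0],[1,0.001,0.014,0,0],[1,0.001,0.017,0,0],[1,0.001,0.02,0,0]],
])

```text
t: 6.0
tool_pos: [0.5687, 0.0475, 0.0733]
orientation: [3.118, -0.069, -0.003]
force: [-9.5, -76.0, 10.0]
opening: 0.0006
```

Run:
```python
from h import *
c=snap('scene','s7');s=sensors.read_state();print(s['tool_pos'],s['force'])
cv2.imwrite('pics/s7c.png',cv2.resize(c['color'][80:300,150:400,::-1],None,fx=3,fy=2.7))
```

```text
[0.5687008  0.04731819 0.07325274] [ -8.87870366 -66.55405992   9.31757535]
```

View pics/s7c.png

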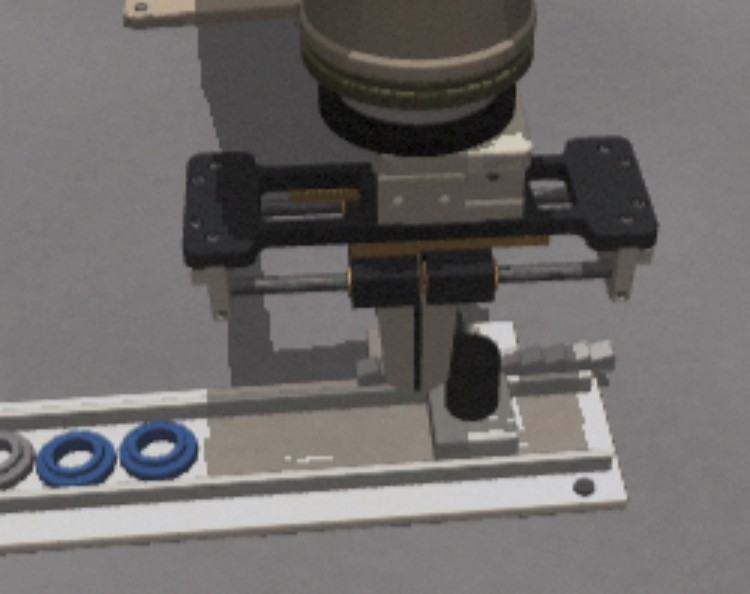

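Contact force jumped to about 70 N after 5 mm more, which is consistent with the end stop. Travel of about 78 mm puts full-forward (112 mm) right at the rings. I back off straight away, lift and check.

play_rows([
  [[1,-0.001,-0.03,0,0],[1,-0.001,-0.035,0,0],[1,-0.001,-0.04,0.04,0],[1,-0.001,-0.06,0.09,0],[1,-0.001,-0.1,0.13,0],[1,-0.001,-0.15,0.15,0],[1,-0.001,-0.2,0.15,0],[1,-0.001,-0.2,0.15,0]],
])

```text
t: 6.85
tool_pos: [0.5688, -0.1422, 0.2248]
orientation: [3.139, -0.069, 0.005]
force: [-0.0, -0.0, -0.8]
opening: 0.0007
```

Run:
```python
from h import *
s=sensors.read_state();print(s['tool_pos'],s['force'])
c=snap('scene','s8');t=snap('top','t8')
a=cv2.resize(c['color'][80:300,150:400,::-1],(400,352));b=cv2.resize(t['color'][150:350,200:460,::-1],(400,352))
cv2.imwrite('pics/st8.png',np.hstack([a,b]))
for cc in(c,t):
    W=pts(cc);g=cc['color'].max(2)
    m=(g<60)&(W[...,2]>.074)&(W[...,2]<.09)&(abs(W[...,0]-.568)<.025)&(abs(W[...,1]-.075)<.04)
    P=W[m];print(m.sum(),P.min(0),P.max(0),np.median(P,0))
    m=(g<60)&(W[...,2]>.07)&(W[...,2]<.11)&(abs(W[...,0]-.475)<.025)&(abs(W[...,1]-.08)<.06)
    P=W[m];print('ball',m.sum(),P.min(0),P.max(0),np.median(P,0))
```

```text
[ 0.5688479  -0.14219696  0.22475737] [-0.03287189 -0.01630504 -0.7766138 ]
215 [0.55945894 0.06195371 0.07406154] [0.58400365 0.0859694  0.0818906 ] [0.57432859 0.07337751 0.07931506]
ball 149 [0.47358344 0.08687026 0.07940114] [0.48843271 0.1072146  0.09986121] [0.48273651 0.09574264 0.09376239]
191 [0.55698441 0.06160738 0.07464346] [0.57875299 0.08125366 0.08382502] [0.56706065 0.07235421 0.0798609 ]
ball 157 [0.46604306 0.08509153 0.09003115] [0.48345523 0.10367297 0.10121498] [0.47408102 0.09409993 0.09736578]
```

View pics/st8.png

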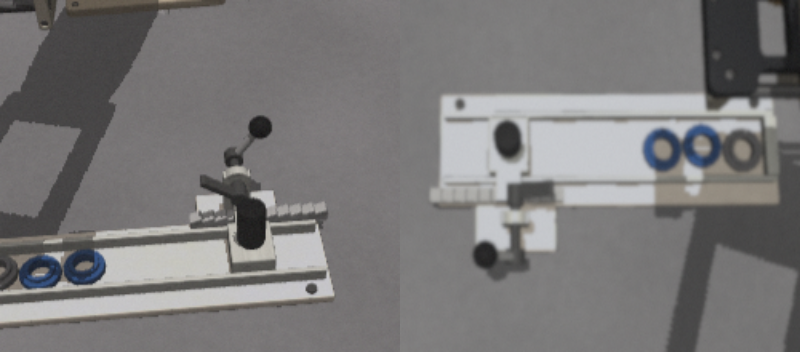

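Both views agree. The knob is at y ≈ 0.073, about 76 mm back from where it was found. The block's front is 115–118 mm from the first ring, which fits the full 112 mm travel. The ball is at y ≈ 0.095, flipped, and the arm is clear.

```bash
python3 -c "
from plant import robot
print(robot.close_job())"
```

```text
the job is handed in; nothing more can be done
None
```

I flipped the pawl out by pushing its ball over with the shut fingers. I then pushed the follower knob back to a hard stop, backed the arm off and handed the job in at about 7 s of the 40 s allowed.

- **Pawl:** the last pictures put the ball at y ≈ 0.095 (found at about 0.047), with the pawl tip clear of the bar's teeth.
- **Follower:** the knob moved about 76 mm, to y ≈ 0.073. The gap to the rings is about 115–118 mm, which fits the full 112 mm of travel.
- **Arm:** it stands clear of everything and the force reading is under 1 N.

**Stop force:** pushing into the stop took the wrist force to about 76 N before I backed off, more than I intended. That is under the 120 N wrist limit, and only the fingertips were seen touching the knob. I did not measure whether the gripper's body pressed on anything.

**Joint values:** I could not read the joint values directly. "Fully back" and "flipped out" rest on the pictures and the hard stop.

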